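# Stand the painted panel in the drying rack

### The job

Put the finished blue painting panel that lies flat on the bench away in the drying rack: stand it upright on one of its short ends, all the way down in the empty slot marked with blue felt, with its width inside the slot's length, and leave it there. The sloping stand is there to lean the panel on if you need a fresh grip on it. Handle it gently - lower it until it stands on the slot floor before you let go, do not drop or ram it - and leave the other two panels, the jar and the paint bottle as they are.

Things in the scene. Friction and masses are not known exactly. Their poses are not given: they have to be found in the camera images.
- panel_blue: Loose rigid wooden panel painted blue with coloured strokes, about 90 g, 130 x 64 x 10 mm; starts lying flat on the bench, painted face up. Origin: centre of its unpainted underside; x along the 130 mm length, y along the 64 mm width, z out of the painted face.
- panel_mid (a point): Centre of the blue panel's volume, 5 mm from its origin along its z.
- rack: Fixed wooden drying rack, base 120 (x) x 190 (y) x 12 mm. Three slots run along its x at y = -55, 0 and +55 mm. Each slot is 14 mm wide, between two walls 8 mm thick and 100 mm long whose rounded tops are 50 mm above the bench; its flat floor is 12 mm above the bench. Origin: centre of the base's underside; z up.
- felt: Thin blue felt strip (118 x 12.5 x 1 mm, soft, no obstacle) on the floor of the one empty slot, with a blue tab over each end of the base. Origin: centre of that slot's length and width, at floor height (12 mm above the bench); x along the slot, y across it, z up. The strip can be in any of the three slots.
- stand: Fixed sloping stand on a dark base plate 120 x 90 x 12 mm: a wooden rest board 52 mm wide and 78 mm long at 45 degrees, rising along its own +x, with a lip across its low end that stands 16 mm proud, so a panel laid on it with its short end on the lip leans at 45 degrees and overhangs the board's upper end by about 50 mm. Origin: centre of the base's underside; z up, y across the board.
- stand_corner (a point): Middle of the inner corner between rest board and lip of the stand, at x = -45 mm, z = 34 mm in the stand's frame. The board's face runs from here along (+x, +z) of the stand; its outward normal is (-x, +z).
- panel_green: Finished green panel, 60 x 10 x 90 mm, standing loose in one of the rack's slots. Origin: centre of its lower edge; x along the slot, y across it, z up.
- panel_yellow: Finished yellow panel, same size and frame as the green one, in another slot of the rack.
- jar: Loose paint jar, 66 mm wide, 75 mm tall, red label, white lid. Origin: centre of its underside.
- paint_bottle: Loose paint bottle, 56 mm wide, 120 mm tall, yellow label. Origin: centre of its underside.
Mind the look-alikes: they are no part of the job. Leave any orange, pink or red look-alike of the panel_blue alone.

How it is judged:
By the outcome, as a careful person would: the job done as asked, in the order asked, and still so for the second after the job is handed in, with the robot touching nothing.
It also fails if it takes over 69 s, if anything falls off the work surface, if the arm or the gripper's body presses on something with over 40 N, if the wrist force passes 120 N, or if a joint passes its speed limit or range.

### The arm

A 6-joint arm with a two-finger parallel gripper is mounted at the origin on the work surface. World frame = base frame: x ahead of the robot, y to its left, z up, the work surface at z = 0. Lengths are in mm, angles in degrees, forces in N, time in s.
With the tool pointing down it reaches from about 350 to 975 mm from the base axis. Payload 17.4 kg.
Tool frame: the origin (TCP) lies midway between the tips of the shut fingers; the grasp point (between the pads) lies manip.grasp_offset behind it (manip.grasp_offset is the distance from the TCP to the grasp point, in mm); z points along the fingers, y is the line along which they close (so a half turn about z gives the same grasp; the last joint's range is limited). The gripper opens to 85 mm and grips with 20 to 120 N. Pads are 22 mm wide; open, the fingers measure 114 mm over their backs; the gripper's body (76 mm by 85 mm) begins 54 mm behind the grasp point. The pads swing forward as they close: fully open they stand 13 mm farther back than shut.
Start: joints at [70.141, 6.646, 82.598, -0, 90.757, -2.166], TCP at [205.151, 643.075, 231.303] pointing down, gripper open.
Joint ranges: [-162.19, 162.19], [-47.58, 125.68], [4.15, 143.07], [-65.23, 245.23], [0.69, 171.88], [-170.13, 170.13]. Speed limits (degrees/s): [108.29, 108.29, 127.2, 180, 180, 180].

### API

Orientations are given as [roll, pitch, yaw] about the fixed x, y, z axes, in that order (R = Rz(yaw) Ry(pitch) Rx(roll)).
In Python, from workcell import manip, optics gives the robot as it stands.
- The arm moves only by the tool arm_command, never from a script. Its arguments are lists of equal length, an entry for each row: "twist": the turn, a rotation vector about the tool's x, y, z in rad, a list of three; "travel": the shift along the tool's x, y, z in cm, a list of three; "grip": the closure in counts, from 0 (fully open) to 255 (shut). A call has 1 to 12 rows; each row shifts and turns the commanded pose from where the row before left it, along the tool's axes as they then stand; what a row does not reach is not made up. A row lasts 1/12 s, in which the tool goes at most 41.7 mm and 7.16 degrees, less where a joint would pass 70% of its speed; a pose out of reach is approached as far as the arm can. A call is refused whole if a number of a shift passes 4.17 or a number of a turn 0.125, either way. A call with a gripper value outside its range is refused whole. The fingers move at their own pace and stop on an object; "grip_force" is the grip in N (left out, the last holds). Time passes only in rows, so rows that do not move let the fingers close. It gives the time, the measured TCP pose, the force, the opening and the grip force at its end, in the units of the state.
- manip.get_state(): the state, without advancing time (a new reading comes with each control period).
- optics.snapshot(name): name is "scene" or "top" or "wrist"; returns the picture (384x512x3 uint8, red, green, blue); there is no depth.
- optics.get_calibration(name): a dict with "fx", "fy", "cx", "cy" (pixels), "dist" ([k1, k2, p1, p2, k3] as OpenCV has them; the pictures are not rectified), "cam_to_world" (4x4, takes a point from camera to world coordinates). Camera axes: x right, y up, looking along -z (the intrinsics and any distortion apply to the point x, -y, -z); pixel columns grow to the right and rows downward; lengths in mm; the calibration is good to about 2 mm. A picture is of the moment at which its call begins: read the wrist's pose just before it. get_calibration takes no time and is no camera call; for the wrist camera it gives the pose at the moment of the call.
- manip.finish_job(): hands the job in; it is judged then, once.
The state is a dict: "clock": time; "joint_pos": joint angles; "qvel": joint speeds; "joint_efforts": joint torques, N m; "ee_pos": TCP position; "tcp_rot": TCP orientation; "contact_force": force on the tool from outside, world axes, zero at the start; "torque": the same for the moment, N m; "finger_gap": opening from 0.0 (shut) to 1.0 (fully open); "finger_force": force on a finger pad.
Only numpy, scipy, OpenCV 4.12 (cv2) and the standard library are available. Lean on these libraries where they do the work, as an engineer would, in place of code of your own. Each camera call takes 0.05 s, during which the arm holds its last target. There are 200 camera calls.

## Working session

There is one attempt and no reset: what is moved stays moved. The work goes in short steps, Python scripts to look and compute and a tool call to move; the robot and the scene stay as the last step left them, time stands still between calls to the robot, and variables do not carry over. Pictures are saved under pics/ and viewed, at most 10 in all, crops included, and the job is handed in when it is done.

Besides the shell and the picture viewer there is one more tool, called after "Emit:" as name(argument=value, ...), one argument or row to a line, values as JSON. arm_command: Moves the arm, as the interface text tells. Its arguments: {"type":"object","properties":{"twist":{"type":"array"},"travel":{"type":"array"},"grip":{"type":"array"},"grip_force":{"type":"number"}},"required":["twist","travel","grip"]}

```bash
ls; mkdir -p pics
python3 - <<'E'
from workcell import manip, optics
import cv2,numpy as np
a=optics.snapshot("scene");b=optics.snapshot("top")
cv2.imwrite("pics/scene0.png",a[:,:,::-1]);cv2.imwrite("pics/top0.png",b[:,:,::-1])
cv2.imwrite("pics/both.png",cv2.resize(np.vstack([a,b])[:,:,::-1],(800,600*2))[:, :]) if 0 else None
for n in("scene","top","wrist"):
    c=optics.get_calibration(n);print(n,c["fx"],c["cx"],c["cy"],np.round(c["dist"],3),np.round(c["cam_to_world"],3).tolist())
print(manip.get_state(),manip.grasp_offset)
E
```

```text
pics
scene 373.61426084105926 260.58759523570194 190.79662673914396 [-0.055  0.     0.     0.     0.   ] [[0.152, -0.809, 0.568, 996.802], [0.988, 0.125, -0.086, -112.79], [-0.002, 0.575, 0.818, 741.249], [0.0, 0.0, 0.0, 1.0]]
top 462.70411914368486 257.8494277091126 195.63534068073778 [-0.183  0.     0.     0.     0.   ] [[0.015, 0.996, -0.087, 452.703], [-1.0, 0.015, 0.002, -46.144], [0.003, 0.087, 0.996, 983.884], [0.0, 0.0, 0.0, 1.0]]
wrist 279.67585534989513 254.5412637626631 191.55005832214712 [-0.015  0.     0.     0.     0.   ] [[0.303, -0.913, -0.271, 135.588], [0.953, 0.29, 0.088, 664.415], [-0.001, -0.285, 0.958, 373.744], [0.0, 0.0, 0.0, 1.0]]
{'clock': 0.1, 'joint_pos': array([ 7.01414801e+01,  6.67089134e+00,  8.26317793e+01, -1.22238831e-03,
        9.07554245e+01, -2.16476773e+00]), 'qvel': array([ 0.07606157, -0.03853799, -0.12485714,  0.03583523,  0.01476154,
       -0.0306507 ]), 'joint_efforts': array([ 1.46724768e-03, -7.33661342e+01, -6.33788753e+01, -7.51751600e-06,
        5.22432412e-03,  1.28913234e-05]), 'ee_pos': array([205.09889616, 642.91193951, 230.64320891]), 'tcp_rot': array([-1.79941900e+02, -9.73020436e-04,  1.62306232e+02]), 'contact_force': array([-1.18126785,  0.24753076, -0.27960896]), 'torque': array([0.00766984, 0.05061794, 0.00203894]), 'finger_force': 0.0, 'finger_gap': 0.9988128839451749} 18.700000000000003
```

View pics/top0.png

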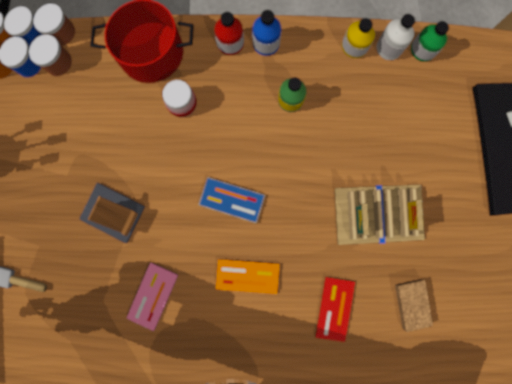

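View pics/scene0.png

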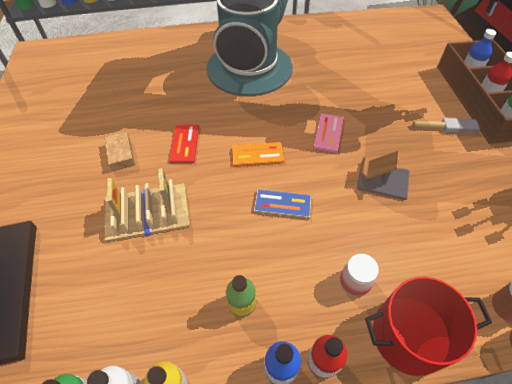

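Seen in top: blue panel (233,200). Look-alikes are orange (248,277), pink (152,296), red (336,308), plus the blue bottle (266,35), and I'm leaving all of those alone. Rack is at (380,214) with blue felt tabs at (379,187) and (381,240), so the middle slot. Stand is at (112,212). The scene view agrees.

```bash
cat > h.py <<'E'
from workcell import manip, optics
import cv2,numpy as np
from scipy.spatial.transform import Rotation as R
def ray(c,uv):
    K=np.array([[c["fx"],0,c["cx"]],[0,c["fy"],c["cy"]],[0,0,1]])
    p=cv2.undistortPoints(np.array(uv,float).reshape(-1,1,2),K,np.array(c["dist"])).reshape(-1,2)
    d=np.c_[p[:,0],-p[:,1],-np.ones(len(p))]; M=np.array(c["cam_to_world"])
    return M[:3,3],d@M[:3,:3].T
def onplane(c,uv,z):
    o,d=ray(c,uv); return o+d*((z-o[2])/d[:,2])[:,None]
def hsv(im): return cv2.cvtColor(im,cv2.COLOR_RGB2HSV)
def blobs(m,amin=15):
    cs,_=cv2.findContours(m.astype(np.uint8),cv2.RETR_EXTERNAL,cv2.CHAIN_APPROX_NONE)
    return [c for c in cs if cv2.contourArea(c)>=amin]
def blue(im):
    h=hsv(im);return cv2.inRange(h,(98,110,60),(125,255,255))
def pose(): 
    s=manip.get_state();return s["ee_pos"],R.from_euler("xyz",s["tcp_rot"],degrees=True)
E
python3 - <<'E'
from h import *
for n in("top","scene"):
    im=cv2.imread(f"pics/{n}0.png")[:,:,::-1].copy();c=optics.get_calibration(n)
    for b in blobs(blue(im),8):
        (x,y),(w,h),a=r=cv2.minAreaRect(b)
        z=10 if max(w,h)>40 and n=="top" else 12
        print(n,np.round(r[0]),np.round(r[1],1),round(a,1),"corners",np.round(onplane(c,cv2.boxPoints(r),z)[:,:2]).tolist(),"c",np.round(onplane(c,[r[0]],z)[0]))
    h=hsv(im)
    # dark stand plate
    m=cv2.inRange(h,(0,0,0),(179,110,95))
    for b in blobs(m,150):
        r=cv2.minAreaRect(b)
        print(n,"dark",np.round(r[0]),np.round(r[1]),"corn",np.round(onplane(c,cv2.boxPoints(r),12)[:,:2]).tolist()) if (n=="top" and r[0][0]<200 and r[0][1]>150) or (n=="scene" and r[0][0]>340 and 130<r[0][1]<220) else 0
t=cv2.imread("pics/top0.png");s=cv2.imread("pics/scene0.png")
f=lambda a:cv2.resize(a,(400,300),interpolation=cv2.INTER_CUBIC)
cv2.imwrite("pics/crop.png",np.vstack([np.hstack([f(t[170:260,70:190]),f(s[140:215,340:440])]),np.hstack([f(t[170:260,325:445]),f(t[160:250,180:300])])]))
E
```

```text
top [382. 240.] [3.8 4.1] 71.6 corners [[449.0, -308.0], [451.0, -316.0], [444.0, -319.0], [441.0, -310.0]] c [ 446. -313.   12.]
top [231. 200.] [57.3 26.5] 17.3 corners [[519.0, 74.0], [573.0, 58.0], [538.0, -58.0], [484.0, -43.0]] c [528.   8.  10.]
top [27. 69.] [15.2 21.5] 54.5 corners [[826.0, 526.0], [855.0, 483.0], [823.0, 457.0], [794.0, 498.0]] c [824. 491.  12.]
top [30. 35.] [ 9.2 14.8] 45.0 corners [[906.0, 516.0], [932.0, 492.0], [913.0, 472.0], [888.0, 496.0]] c [910. 494.  12.]
top [266.  31.] [27.2 24.6] 4.1 corners [[880.0, -30.0], [939.0, -33.0], [936.0, -94.0], [876.0, -90.0]] c [907. -61.  12.]
top dark [112. 212.] [53. 42.] corn [[481.0, 337.0], [562.0, 299.0], [513.0, 191.0], [433.0, 229.0]]
scene [282. 360.] [37. 35.] 90.0 corners [[833.0, -81.0], [843.0, -16.0], [906.0, -29.0], [896.0, -91.0]] c [870. -54.  12.]
scene [147. 231.] [4. 4.] 90.0 corners [[554.0, -308.0], [555.0, -299.0], [566.0, -299.0], [564.0, -308.0]] c [ 560. -304.   12.]
scene [283. 203.] [52.8 19.9] 6.3 corners [[540.0, -56.0], [486.0, -43.0], [522.0, 77.0], [574.0, 60.0]] c [531.  10.  12.]
scene [482.  49.] [19.1 24. ] 45.0 corners [[31.0, 733.0], [-58.0, 846.0], [24.0, 852.0], [106.0, 742.0]] c [ 27. 792.  12.]
scene [68.  2.] [ 4. 15.] 90.0 corners [[-534.0, -672.0], [-520.0, -611.0], [-488.0, -606.0], [-501.0, -666.0]] c [-511. -638.   12.]
scene dark [383. 183.] [50. 23.] corn [[518.0, 192.0], [452.0, 226.0], [505.0, 334.0], [568.0, 296.0]]
```

View pics/crop.png

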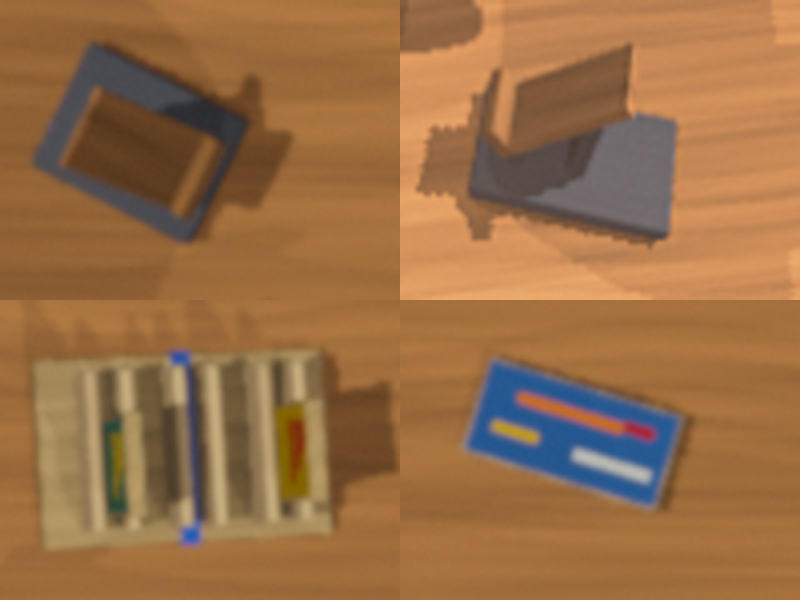

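Crops: the stand's lip is at the right (world −y) end, so its +x rises toward +y at about 65.6° yaw. Felt is in the middle slot, green panel in the +y slot, yellow in the −y slot. The blue panel choice is confirmed.

```bash
cat > plan.py <<'E'
from h import *
def rows(p,Rt,n,frm=None):
    """identical rows taking the tool from where it is (or frm) to p,Rt"""
    p0,R0=frm or pose()
    w=(R0.inv()*Rt).as_rotvec()/n; T=R0.inv().apply(np.array(p,float)-p0)
    S=sum(R.from_rotvec(w*k).as_matrix() for k in range(n))
    t=np.linalg.solve(S,T)/10
    print(n,"rows twist",np.round(w,4).tolist(),"travel cm",np.round(t,3).tolist(),"T",np.round(T).tolist(), "deg",round(np.degrees(np.linalg.norm(w)*n),1))
def frame(x,y,z): return R.from_matrix(np.array([x,y,z],float).T)
def down(yaw): return R.from_euler("xyz",[180,0,yaw],degrees=True)
def up_stand(yaw):  # x_s,y_s of stand
    a=np.radians(yaw);return np.array([np.cos(a),np.sin(a),0]),np.array([-np.sin(a),np.cos(a),0])
E
python3 - <<'E'
from plan import *
rows([530,9,150],down(73.3),22)
c=optics.get_calibration("top")
print(onplane(c,[[379,187.5],[382,240]],12))
E
```

```text
22 rows twist [-0.0, 0.0, 0.0706] travel cm [-3.583, -0.168, 0.367] T [-502.0, -505.0, 81.0] deg 89.0
[[ 558.94983964 -307.27435478   12.        ]
 [ 446.90731346 -313.36847703   12.        ]]
```

Emit:
arm_command(
  twist=[
    [0,0,0.0706],
    [0,0,0.0706],
    [0,0,0.0706],
    [0,0,0.0706],
    [0,0,0.0706],
    [0,0,0.0706],
    [0,0,0.0706],
    [0,0,0.0706],
    [0,0,0.0706],
    [0,0,0.0706],
    [0,0,0.0706],
    [0,0,0.0706],
  ],
  travel=[
    [-3.58,-0.17,0.2],
    [-3.58,-0.17,0.2],
    [-3.58,-0.17,0.2],
    [-3.58,-0.17,0.2],
    [-3.58,-0.17,0.2],
    [-3.58,-0.17,0.2],
    [-3.58,-0.17,0.2],
    [-3.58,-0.17,0.2],
    [-3.58,-0.17,0.2],
    [-3.58,-0.17,0.2],
    [-3.58,-0.17,0.2],
    [-3.58,-0.17,0.2],
  ],
  grip=[0,0,0,0,0,0,0,0,0,0,0,0],
)

```text
clock: 1.1
ee_pos: [512.9, 358.6, 206.7]
tcp_rot: [-180.0, 0.0, 113.6]
contact_force: [0.7, 0.6, 0.4]
finger_gap: 1.0
finger_force: 0.0
```

Emit:
arm_command(
  twist=[
    [0,0,0.0706],
    [0,0,0.0706],
    [0,0,0.0706],
    [0,0,0.0706],
    [0,0,0.0706],
    [0,0,0.0706],
    [0,0,0.0706],
    [0,0,0.0706],
    [0,0,0.0706],
    [0,0,0.0706],
    [0,0,0],
    [0,0,0],
  ],
  travel=[
    [-3.58,-0.17,0.5],
    [-3.58,-0.17,0.5],
    [-3.58,-0.17,0.5],
    [-3.58,-0.17,0.5],
    [-3.58,-0.17,0.5],
    [-3.58,-0.17,0.5],
    [-3.58,-0.17,0.5],
    [-3.58,-0.17,0.5],
    [-3.58,-0.17,0.5],
    [-3.58,-0.17,0.5],
    [0,0,0],
    [0,0,0],
  ],
  grip=[0,0,0,0,0,0,0,0,0,0,0,0],
)

```text
clock: 2.1
ee_pos: [529.1, 8.1, 157.0]
tcp_rot: [-180.0, 0.0, 73.2]
contact_force: [-0.1, 0.7, -0.8]
finger_gap: 0.996
finger_force: 0.0
```

Run:
```python
from plan import *
s=manip.get_state();print(s["clock"],s["ee_pos"],s["tcp_rot"],s["joint_pos"])
c=optics.get_calibration("wrist");im=optics.snapshot("wrist");cv2.imwrite("pics/w1.png",im[:,:,::-1])
m=cv2.morphologyEx(blue(im),cv2.MORPH_CLOSE,np.ones((25,25)))
b=max(blobs(m),key=cv2.contourArea);r=cv2.minAreaRect(b)
q=cv2.approxPolyDP(b,0.03*cv2.arcLength(b,True),True)[:,0]
P=onplane(c,q,10);print(q.tolist(),np.round(P,1).tolist(),P.mean(0))
for i in range(len(P)):
    d=P[(i+1)%len(P)]-P[i];print(np.linalg.norm(d),np.degrees(np.arctan2(d[1],d[0])))
```

```text
2.1 [529.07996429   8.14919179 156.99023803] [-1.79975694e+02  6.02791501e-03  7.31620509e+01] [-1.88003389e+00 -1.00565412e+01  1.05845100e+02  4.52284809e-04
  8.42364797e+01  1.49578710e+01]
[[223, 119], [228, 233], [279, 232], [281, 119]] [[516.3, 76.2, 10.0], [481.7, -44.0, 10.0], [537.3, -59.5, 10.0], [572.1, 59.4, 10.0]] [526.87246598   8.00505859  10.        ]
125.16239164015879 -106.04830278038426
57.76158859484108 -15.565647676760884
123.90370588724258 73.68931961400939
58.33206346220123 163.19200319154731
```

View pics/w1.png

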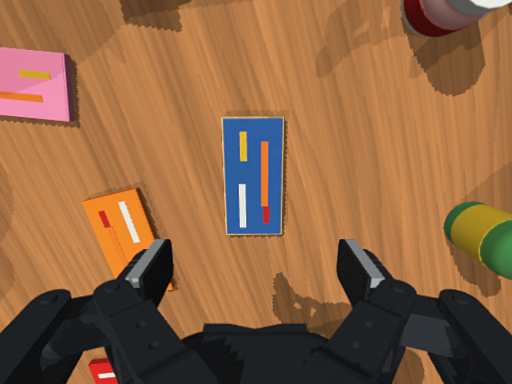

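Wrist view: blue panel outline from (223,117) to (284,236), clear of the orange panel and the bottle. Its centre is (527,8), yaw about 73.6°. Descending.

Emit:
arm_command(
  twist=[
    [0,0,-0.008],
    [0,0,0],
    [0,0,0],
    [0,0,0],
    [0,0,0],
    [0,0,0],
    [0,0,0],
    [0,0,0],
  ],
  travel=[
    [-0.05,-0.15,3.5],
    [0,0,3.5],
    [0,0,3.5],
    [0,0,3.0],
    [0,0,1.5],
    [0,0,0.8],
    [0,0,0.3],
    [0,0,0],
  ],
  grip=[0,0,0,0,0,0,0,0],
  grip_force=30,
)

```text
clock: 2.82
ee_pos: [528.3, 10.2, -3.5]
tcp_rot: [-180.0, -0.0, 73.8]
contact_force: [0.7, 0.2, -0.4]
finger_gap: 0.998
finger_force: 0.0
```

Emit:
arm_command(
  twist=[
    [0,0,0],
    [0,0,0],
    [0,0,0],
    [0,0,0],
    [0,0,0],
    [0,0,0],
    [0,0,0],
    [0,0,0],
  ],
  travel=[
    [0,0,0],
    [0,0,0],
    [0,0,0],
    [0,0,0],
    [0,0,0],
    [0,0,0],
    [0,0,0],
    [0,0,0],
  ],
  grip=[40,70,100,100,120,120,120,120],
  grip_force=30,
)

```text
clock: 3.48
ee_pos: [528.8, 9.7, -2.0]
tcp_rot: [179.9, -0.1, 73.8]
contact_force: [-1.1, 1.3, 5.7]
finger_gap: 0.738
finger_force: 32.2
```

Run:
```python
from plan import *
p,r=pose();print(p,r.as_euler("xyz",degrees=True))
xs,ys=up_stand(65.6); S=np.array([497,264,0]); Z=np.array([0,0,1])
u=(xs+Z)/2**.5; n=(-xs+Z)/2**.5; corner=S-45*xs+34*Z
print("corner",corner)
Rs=frame(u,np.cross(-n,u),-n)
# panel mid relative to tool when flat
mid=np.array([527.2,8.0,5]); off=r.inv().apply(mid-p); print("off",off)
tcp=corner+u*65+n*5-Rs.apply(off)
for h in(60,0): print(h,"tcp",tcp+n*h+u*5*(h>0),Rs.as_euler("xyz",degrees=True))
# lift 150, then go
p1=p+[0,0,200]
rows(tcp+n*70+u*10,Rs,12,(p1,r))
```

```text
[528.84083462   9.67901904  -2.02152284] [ 1.79876467e+02 -5.42007308e-02  7.37756565e+01]
corner [478.41030066 223.01923526  34.        ]
off [-2.06395675 -1.09122648 -7.02584753]
60 tcp [483.51982063 231.64158258 125.95082884] [180.  -45.   65.6]
0 tcp [499.58581253 267.05886514  79.98888807] [180.  -45.   65.6]
12 rows twist [-0.0045, 0.0652, 0.0113] travel cm [1.336, -1.0, 1.054] T [197.0, -106.0, 61.0] deg 45.6
```

Emit:
arm_command(
  twist=[
    [0,0,0],
    [0,0,0],
    [0,0,0],
    [0,0,0],
    [0,0,0],
    [0,0,0],
    [0,0,0],
  ],
  travel=[
    [0,0,-1],
    [0,0,-3],
    [0,0,-4],
    [0,0,-4],
    [0,0,-4],
    [0,0,-3],
    [0,0,0],
  ],
  grip=[120,120,120,120,120,120,120],
)

```text
clock: 4.07
ee_pos: [529.8, 9.4, 194.9]
tcp_rot: [179.4, -0.1, 73.8]
contact_force: [0.3, -0.3, -0.6]
finger_gap: 0.736
finger_force: 34.0
```

Run:
```python
from plan import *
s=manip.get_state();print(s["clock"],s["ee_pos"],s["tcp_rot"],s["finger_gap"],s["finger_force"])
for n in("top","scene"):
    im=cv2.imread(f"pics/{n}0.png")[:,:,::-1].copy();c=optics.get_calibration(n)
    m=cv2.inRange(hsv(im),(0,0,0),(179,110,110))
    for b in blobs(m,150):
        x,y=b[:,0].mean(0)
        if (n=="top" and x<180 and y>150) or (n=="scene" and x>340 and 130<y<220):
            q=cv2.approxPolyDP(cv2.convexHull(b),3,True)[:,0]
            print(n,q.tolist(),np.round(onplane(c,q,12)[:,:2]).tolist())
    # wooden board upper edge and lip: candidates from the crops
T=optics.get_calibration("top");C=optics.get_calibration("scene")
def tri(a,b):
    o1,d1=ray(T,[a]);o2,d2=ray(C,[b]);d1=d1[0];d2=d2[0]
    k=np.linalg.lstsq(np.c_[d1,-d2],o2-o1,rcond=None)[0]
    A=o1+d1*k[0];B=o2+d2*k[1];return np.round((A+B)/2,1),round(np.linalg.norm(A-B),1)
# crops: top x=70+u*.3,y=170+v*.3 ; scene x=340+u*.25,y=140+v*.25
t=lambda u,v:(70+u*.3,170+v*.3); e=lambda u,v:(340+u*.25,140+v*.25)
print("upper far(+x)",tri(t(95,87),e(634,115)), "upper near",tri(t(63,165),e(631,45)))
print("lip top +x side",tri(t(222,145),e(510,155)),"lip top -x side",tri(t(180,216),e(495,68)))
xs,ys=up_stand(65.6);S=np.array([497,264,0])
for q in (26,-26): print("expect",S+xs*(-45+78*.7071)+ys*q+[0,0,34+78*.7071], "lip",S+xs*(-45-16*.7071)+ys*q+[0,0,34+16*.7071])
```

```text
4.0667 [529.8270606    9.43232981 194.87511405] [ 1.79431427e+02 -1.43054416e-01  7.37774071e+01] 0.7360107735660039 33.96174073219299
top [[97, 183], [144, 207], [126, 242], [80, 219]] [[560.0, 300.0], [510.0, 194.0], [434.0, 230.0], [481.0, 335.0]]
scene [[406, 198], [358, 189], [360, 171], [391, 172]] [[564.0, 301.0], [521.0, 195.0], [469.0, 217.0], [483.0, 293.0]]
upper far(+x) (array([579.5, 324.7, 167.2]), np.float64(197.2)) upper near (array([537. , 343.3, 168.7]), np.float64(202.4))
lip top +x side (array([559.8, 268.8, 137.2]), np.float64(225.8)) lip top -x side (array([513.1, 288.3, 140.8]), np.float64(214.7))
expect [477.51680458 283.98761493  89.1538    ] lip [450.0588272  223.45683977  45.3136    ]
expect [524.87235494 262.50618458  89.1538    ] lip [497.41437756 201.97540942  45.3136    ]
```

```bash
cat >> h.py <<'E'
def tri(T,a,C,b):
    o1,d1=ray(T,[a]);o2,d2=ray(C,[b]);d1=d1[0];d2=d2[0]
    k=np.linalg.lstsq(np.c_[d1,-d2],o2-o1,rcond=None)[0]
    A=o1+d1*k[0];B=o2+d2*k[1];return np.round((A+B)/2,1),round(np.linalg.norm(A-B),1)
E
python3 - <<'E'
from plan import *
T=optics.get_calibration("top");C=optics.get_calibration("scene")
t=lambda u,v:(70+u*.3,170+v*.3); e=lambda u,v:(340+(u-400)*.25,140+v*.25)
for a,b in(((95,87),(634,115)),((63,165),(631,45)),((222,145),(510,155)),((180,216),(495,68))): print(tri(T,t(*a),C,e(*b)))
E
```

```text
(array([526.1, 272.4,  81.8]), np.float64(3.5))
(array([478.6, 288.5,  85.3]), np.float64(2.0))
(array([497.5, 216.4,  17.2]), np.float64(17.2))
(array([449.6, 226.3,  41.9]), np.float64(0.7))
```

```bash
cat >> plan.py <<'E'
S=np.array([497.,265,0]);xs,ys=up_stand(65.5);Z=np.array([0,0,1.])
u=(xs+Z)/2**.5; n=(-xs+Z)/2**.5; corner=S-45*xs+34*Z
Rs=frame(u,np.cross(-n,u),-n); off=np.array([-2,-1,-7.])
def ontcp(du,dn): return corner+u*(65+du)+n*(5+dn)-Rs.apply(off)
E
python3 - <<'E'
from plan import *
print(ontcp(10,60),ontcp(0,0));rows(ontcp(10,60),Rs,12)
E
```

```text
[484.82018103 235.86240549 129.45941546] [499.48180123 268.03439475  79.96194078]
12 rows twist [-0.004, 0.0651, 0.0117] travel cm [1.386, -1.014, 1.106] T [205.0, -107.0, 65.0] deg 45.5
```

Emit:
arm_command(
  twist=[
    [-0.004,0.065,0.0117],
    [-0.004,0.065,0.0117],
    [-0.004,0.065,0.0117],
    [-0.004,0.065,0.0117],
    [-0.004,0.065,0.0117],
    [-0.004,0.065,0.0117],
    [-0.004,0.065,0.0117],
    [-0.004,0.065,0.0117],
    [-0.004,0.065,0.0117],
    [-0.004,0.065,0.0117],
    [-0.004,0.065,0.0117],
    [-0.004,0.065,0.0117],
  ],
  travel=[
    [1.39,-1.01,1.11],
    [1.39,-1.01,1.11],
    [1.39,-1.01,1.11],
    [1.39,-1.01,1.11],
    [1.39,-1.01,1.11],
    [1.39,-1.01,1.11],
    [1.39,-1.01,1.11],
    [1.39,-1.01,1.11],
    [1.39,-1.01,1.11],
    [1.39,-1.01,1.11],
    [1.39,-1.01,1.11],
    [1.39,-1.01,1.11],
  ],
  grip=[120,120,120,120,120,120,120,120,120,120,120,120],
)

```text
clock: 5.07
ee_pos: [482.7, 237.0, 121.6]
tcp_rot: [-179.3, -44.9, 65.0]
contact_force: [0.7, 0.5, -1.0]
finger_gap: 0.734
finger_force: 34.0
```

Emit:
arm_command(
  twist=[
    [0,0,0],
    [0,0,0],
  ],
  travel=[
    [0,0,0],
    [0,0,0],
  ],
  grip=[120,120],
)

```text
clock: 5.23
ee_pos: [482.4, 236.4, 121.1]
tcp_rot: [-179.3, -44.7, 65.1]
contact_force: [0.8, -0.9, -0.6]
finger_gap: 0.741
finger_force: 34.0
```

Run:
```python
from plan import *
s=manip.get_state();print(s["clock"],s["ee_pos"],s["tcp_rot"],s["joint_pos"],s["contact_force"],s["finger_gap"])
rows(ontcp(8,15),Rs,4)
a=optics.snapshot("scene")[120:270,300:500];b=optics.snapshot("wrist")
cv2.imwrite("pics/v2.png",np.hstack([cv2.resize(a,(400,300)),cv2.resize(b,(400,300))])[:,:,::-1])
```

```text
5.2333 [482.41001381 236.38729724 121.09001093] [-179.32538066  -44.66907158   65.1046477 ] [  3.53237678 -22.77481927 127.29817767  45.77827823  60.51066659
  10.01934075] [ 0.84784628 -0.87798773 -0.55886831] 0.7405100087792718
4 rows twist [-0.0017, 0.0014, -0.0012] travel cm [0.111, 0.064, 0.986] T [5.0, 3.0, 39.0] deg 0.6
```

View pics/v2.png

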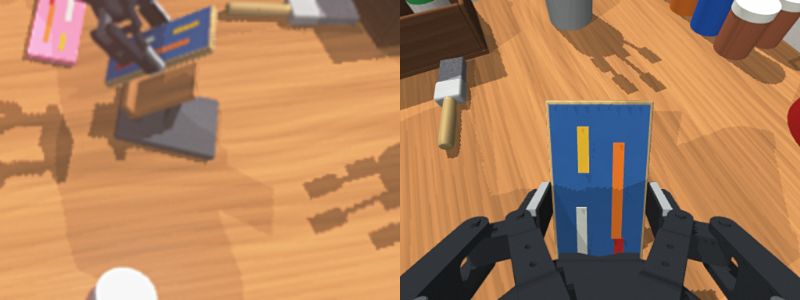

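Panel is held level over the stand, roughly aligned with the board. In the scene crop it sits just above the board at (165,75). Lowering along the tool axis.

Emit:
arm_command(
  twist=[
    [-0.002,0.0015,-0.001],
    [-0.002,0.0015,-0.001],
    [-0.002,0.0015,-0.001],
    [-0.002,0.0015,-0.001],
    [0,0,0],
    [0,0,0],
  ],
  travel=[
    [0.12,0.06,1.0],
    [0.12,0.06,1.0],
    [0.12,0.06,1.0],
    [0.12,0.06,1.0],
    [0,0,0],
    [0,0,0],
  ],
  grip=[120,120,120,120,120,120],
)

```text
clock: 5.83
ee_pos: [498.0, 264.3, 95.6]
tcp_rot: [-179.9, -45.0, 65.3]
contact_force: [0.6, -0.3, -0.1]
finger_gap: 0.732
finger_force: 34.0
```

Run:
```python
from plan import *
s=manip.get_state();print(s["clock"],s["ee_pos"],s["contact_force"],s["tcp_rot"])
rows(ontcp(8,3),Rs,4)
a=optics.snapshot("scene")[120:195,340:440];b=optics.snapshot("top")[170:260,70:190]
cv2.imwrite("pics/v3.png",np.hstack([cv2.resize(a,(400,300)),cv2.resize(b,(400,300))])[:,:,::-1])
```

```text
5.8333 [498.04673811 264.31561299  95.63031211] [ 0.63143047 -0.30685813 -0.06210019] [-179.90956825  -45.02960552   65.32089989]
4 rows twist [0.0002, -0.0001, -0.0006] travel cm [-0.007, -0.006, 0.272] T [-0.0, -0.0, 11.0] deg 0.1
```

View pics/v3.png

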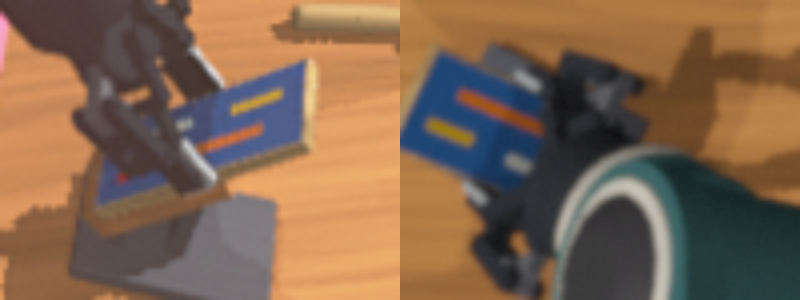

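Panel is above the board with its low end just inside the lip. Creeping down to contact.

Emit:
arm_command(
  twist=[
    [0,0,0],
    [0,0,0],
    [0,0,0],
    [0,0,0],
    [0,0,0],
    [0,0,0],
  ],
  travel=[
    [0,0,0.25],
    [0,0,0.25],
    [0,0,0.2],
    [0,0,0.2],
    [0,0,0.1],
    [0,0,0],
  ],
  grip=[120,120,120,120,120,120],
)

```text
clock: 6.43
ee_pos: [501.0, 270.7, 88.7]
tcp_rot: [-179.9, -45.1, 65.3]
contact_force: [0.1, -0.5, -1.5]
finger_gap: 0.738
finger_force: 34.0
```

Emit:
arm_command(
  twist=[
    [0,0,0],
    [0,0,0],
    [0,0,0],
    [0,0,0],
    [0,0,0],
  ],
  travel=[
    [0,0,0.1],
    [0,0,0.1],
    [0,0,0.1],
    [0,0,0.1],
    [0,0,0],
  ],
  grip=[120,120,120,120,120],
)

```text
clock: 6.85
ee_pos: [502.2, 273.3, 85.9]
tcp_rot: [-180.0, -45.1, 65.3]
contact_force: [0.3, 1.1, -0.7]
finger_gap: 0.733
finger_force: 34.0
```

Emit:
arm_command(
  twist=[
    [0,0,0],
    [0,0,0],
    [0,0,0],
    [0,0,0],
    [0,0,0],
  ],
  travel=[
    [0,0,0.1],
    [0,0,0.1],
    [0,0,0.1],
    [0,0,0],
    [0,0,0],
  ],
  grip=[120,120,120,120,120],
)

```text
clock: 7.27
ee_pos: [503.0, 274.7, 84.9]
tcp_rot: [180.0, -45.1, 65.4]
contact_force: [-21.7, -25.9, 20.9]
finger_gap: 0.736
finger_force: 38.5
```

Emit:
arm_command(
  twist=[
    [0,0,0],
    [0,0,0],
    [0,0,0],
    [0,0,0],
  ],
  travel=[
    [-0.1,0,0],
    [-0.1,0,0],
    [-0.1,0,0],
    [0,0,0],
  ],
  grip=[120,120,120,120],
)

```text
clock: 7.6
ee_pos: [503.1, 273.8, 84.3]
tcp_rot: [179.9, -45.3, 65.4]
contact_force: [-9.2, -4.4, 18.8]
finger_gap: 0.732
finger_force: 36.6
```

Emit:
arm_command(
  twist=[
    [0,0,0],
    [0,0,0],
    [0,0,0],
    [0,0,0],
    [0,0,0],
  ],
  travel=[
    [0,0,-0.1],
    [-0.1,0,-0.05],
    [-0.1,0,0],
    [0,0,0],
    [0,0,0],
  ],
  grip=[120,120,120,120,120],
)

```text
clock: 8.02
ee_pos: [501.0, 270.8, 81.1]
tcp_rot: [-179.9, -45.0, 65.3]
contact_force: [-1.5, -1.7, -0.1]
finger_gap: 0.73
finger_force: 34.9
```

```bash
cat > st.py <<'E'
from plan import *
s=manip.get_state();f=s["contact_force"];d=s["ee_pos"]-ontcp(0,0)
print(s["clock"],s["ee_pos"],"f",f,"u,n,lat force",f@u,f@n,f@ys,"du,dn,dlat",d@u,d@n,d@ys)
E
python3 st.py
```

```text
8.0167 [501.03317254 270.78964028  81.06985431] f [-1.54519911 -1.72991135 -0.14233775] u,n,lat force -1.6668442288188678 1.4655482470296335 0.6886887954296734 du,dn,dlat 3.0111601073138727 -1.4443337606559028 -0.2691061110969266
```

Emit:
arm_command(
  twist=[
    [0,0,0],
    [0,0,0],
    [0,0,0],
    [0,0,0],
  ],
  travel=[
    [-0.1,0,0],
    [-0.1,0,0],
    [-0.1,0,0],
    [0,0,0],
  ],
  grip=[120,120,120,120],
)

```text
clock: 8.35
ee_pos: [500.4, 269.2, 79.7]
tcp_rot: [-180.0, -45.1, 65.3]
contact_force: [0.8, 2.5, 2.5]
finger_gap: 0.736
finger_force: 34.6
```

```bash
python3 st.py
```

```text
8.35 [500.42970191 269.17410568  79.71791069] f [0.75492998 2.46510635 2.54541258] u,n,lat force 3.6073959321877056 -0.007638933308154794 0.33530589606700756 du,dn,dlat 0.8387352187173839 -1.1838458797301334 -0.38992248960287684
```

Light lip contact at 3.6 N. Releasing and backing off.

Emit:
arm_command(
  twist=[
    [0,0,0],
    [0,0,0],
    [0,0,0],
    [0,0,0],
    [0,0,0],
    [0,0,0],
  ],
  travel=[
    [0,0,0.1],
    [0,0,0],
    [0,0,0],
    [0,0,0],
    [0,0,0],
    [0,0,0],
  ],
  grip=[100,60,40,20,0,0],
)

```text
clock: 8.85
ee_pos: [500.6, 269.6, 78.6]
tcp_rot: [-180.0, -45.1, 65.3]
contact_force: [-0.3, -0.7, -0.8]
finger_gap: 0.999
finger_force: 0.0
```

Emit:
arm_command(
  twist=[
    [0,0,0],
    [0,0,0],
    [0,0,0],
    [0,0,0],
    [0,0,0],
    [0,0,0],
  ],
  travel=[
    [0,0,-1],
    [0,0,-2],
    [0,0,-3],
    [0,0,-4],
    [0,0,-4],
    [0,0,-2],
  ],
  grip=[0,0,0,0,0,0],
)

```text
clock: 9.35
ee_pos: [452.6, 164.7, 195.5]
tcp_rot: [179.7, -45.1, 65.5]
contact_force: [0.3, 0.3, 1.4]
finger_gap: 0.997
finger_force: 0.0
```

Run:
```python
from plan import *
s=manip.get_state();print(s["clock"],s["ee_pos"],s["tcp_rot"],s["joint_pos"])
top=optics.snapshot("scene")
cv2.imwrite("pics/sc4.png",top[:,:,::-1])
c=optics.get_calibration("wrist");w=optics.snapshot("wrist");cv2.imwrite("pics/w4.png",w[:,:,::-1])
cv2.imwrite("pics/v4.png",np.hstack([cv2.resize(top[120:195,340:440],(400,300)),cv2.resize(w,(400,300))])[:,:,::-1])
E2=corner+u*130+n*10
print("expected upper end",E2)
# regrasp pose: z=-u, y=-n
Rg=frame(np.cross(-n,-u),-n,-u); tip=corner+u*(130-27)+n*5
print("tcp",tip,Rg.as_euler("xyz",degrees=True))
rows(tip+u*110,Rg,24)
```

```text
9.35 [452.6125496  164.66761281 195.52197162] [179.72093708 -45.10526049  65.49984478] [ -7.34433219 -32.4958878  126.57639988  44.43856226  74.73449453
   9.38152016]
expected upper end [513.52669256 301.26451704 132.99494937]
tcp [507.07557967 287.10884177 110.36753237] [-135.     0.   155.5]
24 rows twist [0.0507, -0.0503, -0.0506] travel cm [0.773, 0.731, 0.077] T [144.0, -3.0, 155.0] deg 120.3
```

View pics/v4.png

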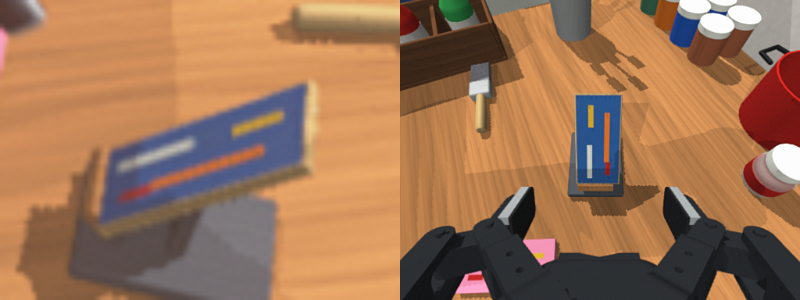

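Scene crop shows the panel resting squarely on the board against the lip. Measuring its face corners from the wrist image, then moving round for the regrasp.

Run:
```python
from plan import *
c=optics.get_calibration("wrist");w=cv2.imread("pics/w4.png")[:,:,::-1].copy()
m=cv2.morphologyEx(blue(w),cv2.MORPH_CLOSE,np.ones((21,21)))
m[:, :200]=0;m[:,320:]=0
b=max(blobs(m),key=cv2.contourArea);q=cv2.approxPolyDP(b,0.03*cv2.arcLength(b,True),True)[:,0]
o,d=ray(c,q);P0=corner+n*10
P=o+d*(((P0-o)@n)/(d@n))[:,None]
for x,y in zip(q,P): print(x,np.round(y,1),"s",round((y-corner)@u,1),"lat",round((y-corner)@ys,1))
via=(np.array([495,250,290.]),down(110))
Rg=frame(np.cross(-n,-u),-n,-u);tip=corner+u*103+n*5
rows(*via,12); rows(tip+u*100,Rg,13,via)
```

```text
[225 122] [488.6 311.2 131.7] s 128.1 lat 26.8
[228 233] [452.2 231.9  44.5] s 4.8 lat 27.1
[278 233] [504.2 208.1  44.4] s 4.7 lat -30.1
[282 123] [541.2 286.4 130.9] s 127.1 lat -31.3
12 rows twist [0.026, -0.0621, -0.0615] travel cm [1.031, 0.381, -0.399] T [134.0, 2.0, 0.0] deg 62.7
13 rows twist [0.0571, -0.024, -0.0578] travel cm [0.48, 1.035, 0.501] T [81.0, 74.0, 109.0] deg 63.1
```

Emit:
arm_command(
  twist=[
    [0.026,-0.062,-0.0615],
    [0.026,-0.062,-0.0615],
    [0.026,-0.062,-0.0615],
    [0.026,-0.062,-0.0615],
    [0.026,-0.062,-0.0615],
    [0.026,-0.062,-0.0615],
    [0.026,-0.062,-0.0615],
    [0.026,-0.062,-0.0615],
    [0.026,-0.062,-0.0615],
    [0.026,-0.062,-0.0615],
    [0.026,-0.062,-0.0615],
    [0.026,-0.062,-0.0615],
  ],
  travel=[
    [1.03,0.38,-0.4],
    [1.03,0.38,-0.4],
    [1.03,0.38,-0.4],
    [1.03,0.38,-0.4],
    [1.03,0.38,-0.4],
    [1.03,0.38,-0.4],
    [1.03,0.38,-0.4],
    [1.03,0.38,-0.4],
    [1.03,0.38,-0.4],
    [1.03,0.38,-0.4],
    [1.03,0.38,-0.4],
    [1.03,0.38,-0.4],
  ],
  grip=[0,0,0,0,0,0,0,0,0,0,0,0],
)

```text
clock: 10.45
ee_pos: [494.9, 252.8, 286.0]
tcp_rot: [-179.7, -0.0, 110.3]
contact_force: [-0.6, -0.6, -0.0]
finger_gap: 0.996
finger_force: 0.0
```

Run:
```python
from plan import *
s=manip.get_state();print(s["clock"],s["ee_pos"],s["tcp_rot"],s["joint_pos"])
Rg=frame(np.cross(-n,-u),-n,-u);tip=corner+u*103+n*5-2*ys
rows(tip+u*100,Rg,12)
```

```text
10.45 [494.87980392 252.81515386 286.01934475] [-1.79662424e+02 -4.58604266e-03  1.10315009e+02] [ 2.44157303e+01 -8.57917027e+00  9.26091167e+01  2.88889259e-02
  9.63064362e+01  4.10379632e+00]
12 rows twist [0.0615, -0.026, -0.0621] travel cm [0.48, 1.102, 0.515] T [77.0, 75.0, 105.0] deg 62.7
```

Emit:
arm_command(
  twist=[
    [0.0615,-0.026,-0.062],
    [0.0615,-0.026,-0.062],
    [0.0615,-0.026,-0.062],
    [0.0615,-0.026,-0.062],
    [0.0615,-0.026,-0.062],
    [0.0615,-0.026,-0.062],
    [0.0615,-0.026,-0.062],
    [0.0615,-0.026,-0.062],
    [0.0615,-0.026,-0.062],
    [0.0615,-0.026,-0.062],
    [0.0615,-0.026,-0.062],
    [0.0615,-0.026,-0.062],
  ],
  travel=[
    [0.48,1.1,0.51],
    [0.48,1.1,0.51],
    [0.48,1.1,0.51],
    [0.48,1.1,0.51],
    [0.48,1.1,0.51],
    [0.48,1.1,0.51],
    [0.48,1.1,0.51],
    [0.48,1.1,0.51],
    [0.48,1.1,0.51],
    [0.48,1.1,0.51],
    [0.48,1.1,0.51],
    [0.48,1.1,0.51],
  ],
  grip=[0,0,0,0,60,100,130,130,130,130,130,130],
)

```text
clock: 11.45
ee_pos: [538.4, 350.7, 180.7]
tcp_rot: [-134.9, -0.1, 155.4]
contact_force: [0.2, -0.3, -0.3]
finger_gap: 0.495
finger_force: 0.0
```

Emit:
arm_command(
  twist=[
    [0,0,0],
  ],
  travel=[
    [0,0,0],
  ],
  grip=[130],
)

```text
clock: 11.53
ee_pos: [536.9, 351.4, 176.8]
tcp_rot: [-134.6, -0.3, 155.6]
contact_force: [-0.8, -0.9, -1.3]
finger_gap: 0.492
finger_force: 0.0
```

Run:
```python
from plan import *
s=manip.get_state();print(s["clock"],s["ee_pos"],s["tcp_rot"],s["joint_pos"],s["finger_gap"])
Rg=frame(np.cross(-n,-u),-n,-u);tip=corner+u*103+n*5-2*ys
rows(tip+u*60,Rg,3);rows(tip,Rg,8)
c=optics.get_calibration("wrist");w=optics.snapshot("wrist");cv2.imwrite("pics/w5.png",w[:,:,::-1])
a=optics.snapshot("scene")[90:210,320:480]
cv2.imwrite("pics/v5.png",np.hstack([cv2.resize(a,(400,300)),cv2.resize(w,(400,300))])[:,:,::-1])
```

```text
11.5333 [536.90927869 351.4468269  176.77334374] [-134.60904753   -0.31418165  155.61692481] [ 39.07942183  28.44470354  69.0475352  -21.97949961 122.79324826
 -31.85634381] 0.4917846874096643
3 rows twist [-0.0023, -0.0008, 0.0018] travel cm [-0.053, -0.101, 1.237] T [-2.0, -3.0, 37.0] deg 0.5
8 rows twist [-0.0009, -0.0003, 0.0007] travel cm [-0.021, -0.035, 1.214] T [-2.0, -3.0, 97.0] deg 0.5
```

View pics/v5.png

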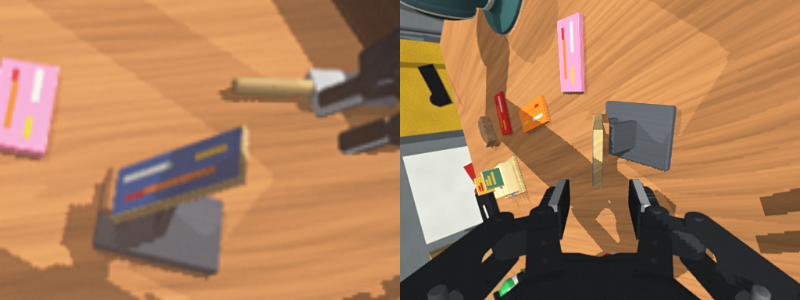

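Wrist view shows the panel's top edge at about (599,150), centred between the fingers. Advancing.

Emit:
arm_command(
  twist=[
    [-0.0035,-0.001,0.003],
    [-0.0035,-0.001,0.003],
    [0,0,0],
    [0,0,0],
    [0,0,0],
    [0,0,0],
    [0,0,0],
    [0,0,0],
  ],
  travel=[
    [-0.05,-0.14,2.0],
    [-0.05,-0.14,2.0],
    [-0.05,0,2.0],
    [-0.02,0,1.5],
    [0,0,1.0],
    [0,0,0.7],
    [0,0,0.5],
    [0,0,0],
  ],
  grip=[130,130,130,130,130,130,130,130],
)

```text
clock: 12.3
ee_pos: [510.9, 285.2, 115.3]
tcp_rot: [-135.6, 0.3, 155.0]
contact_force: [0.5, -0.0, 0.5]
finger_gap: 0.486
finger_force: 0.0
```

Run:
```python
from plan import *
s=manip.get_state();print(s["clock"],s["ee_pos"],s["tcp_rot"],s["contact_force"])
tip=corner+u*103+n*5-2*ys
d=s["ee_pos"]-tip;print("u,n,lat",d@u,d@n,d@ys)
c=optics.get_calibration("wrist");w=optics.snapshot("wrist");cv2.imwrite("pics/w6.png",w[:,:,::-1])
a=optics.snapshot("scene")[120:195,340:440]
cv2.imwrite("pics/v6.png",np.hstack([cv2.resize(a,(400,300)),cv2.resize(w,(400,300))])[:,:,::-1])
```

```text
12.3 [510.85097739 285.16032685 115.34804947] [-135.61476088    0.32350074  155.03274749] [ 0.51985347 -0.02654473  0.49168974]
u,n,lat 3.3750743499381035 3.6684404844182166 -2.2435016747588055
```

View pics/v6.png

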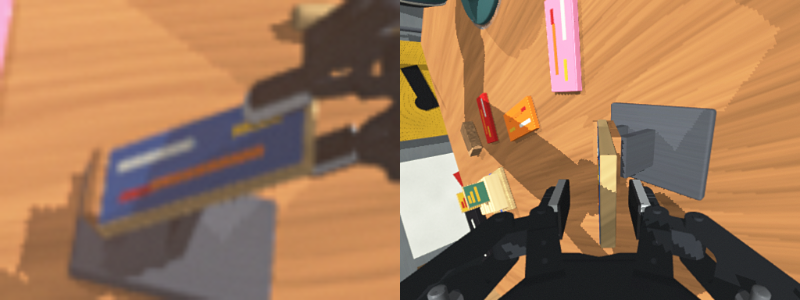

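Emit:
arm_command(
  twist=[
    [0.005,0.001,-0.003],
    [0.005,0.001,-0.003],
    [0,0,0],
    [0,0,0],
    [0,0,0],
    [0,0,0],
    [0,0,0],
    [0,0,0],
    [0,0,0],
    [0,0,0],
    [0,0,0],
  ],
  travel=[
    [0.1,0.18,0.1],
    [0.1,0.18,0.1],
    [0,0,0],
    [0,0,0],
    [0,0,0],
    [0,0,0],
    [0,0,0],
    [0,0,0],
    [0,0,0],
    [0,0,0],
    [0,0,0],
  ],
  grip=[130,130,130,150,170,185,200,215,230,240,255],
  grip_force=40,
)

```text
clock: 13.32
ee_pos: [509.6, 287.5, 111.3]
tcp_rot: [-135.0, -0.0, 155.2]
contact_force: [1.3, 2.4, 0.2]
finger_gap: 0.108
finger_force: 39.2
```

Run:
```python
from plan import *
s=manip.get_state();print(s["clock"],s["ee_pos"],s["tcp_rot"],s["contact_force"],s["finger_gap"])
tip=corner+u*103+n*5-2*ys
d=s["ee_pos"]-tip;print("u,n,lat",d@u,d@n,d@ys)
```

```text
13.3167 [509.59647491 287.46609888 111.34321081] [-1.35025539e+02 -1.45817843e-02  1.55241103e+02] [1.27882843 2.36925534 0.17644381] 0.107664666553695
u,n,lat 1.6589904544424234 -0.2791727642716496 -0.1457649204690416
```

Gripped across its thickness (gap ≈ 9–10 mm). Lifting straight up.

Emit:
arm_command(
  twist=[
    [0,0,0],
    [0,0,0],
    [0,0,0],
    [0,0,0],
    [0,0,0],
    [0,0,0],
    [0,0,0],
  ],
  travel=[
    [0,-0.5,-0.5],
    [0,-1.2,-1.2],
    [0,-1.8,-1.8],
    [0,-2,-2],
    [0,-2,-2],
    [0,-1.5,-1.5],
    [0,0,0],
  ],
  grip=[255,255,255,255,255,255,255],
)

```text
clock: 13.9
ee_pos: [510.1, 287.7, 245.1]
tcp_rot: [-135.4, 0.2, 155.2]
contact_force: [0.4, 0.6, -0.2]
finger_gap: 0.107
finger_force: 38.9
```

Run:
```python
from plan import *
s=manip.get_state();print(s["clock"],s["ee_pos"],s["tcp_rot"],s["contact_force"],s["finger_gap"])
via=(np.array([560,60,300.]),down(168)); rows(*via,12); rows([503,-310,275],down(183.3),12,via)
a=optics.snapshot("scene")[60:210,300:500];w=optics.snapshot("wrist")
cv2.imwrite("pics/v7.png",np.hstack([cv2.resize(a,(400,300)),cv2.resize(w,(400,300))])[:,:,::-1])
```

```text
13.9 [510.10755553 287.72346764 245.05336341] [-135.35590462    0.19900229  155.20942471] [ 0.42149048  0.63119672 -0.21176963] 0.10663636103897636
12 rows twist [-0.0647, -0.007, -0.0178] travel cm [-1.0, -1.754, 0.259] T [-141.0, -170.0, 92.0] deg 46.4
12 rows twist [0.0, 0.0, -0.0223] travel cm [0.206, -3.122, 0.208] T [-21.0, -374.0, 25.0] deg 15.3
```

View pics/v7.png

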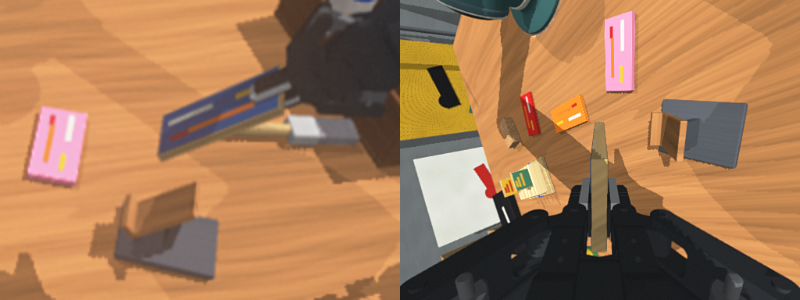

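Panel held straight in the gripper and clear of the stand. Transferring to the rack.

Emit:
arm_command(
  twist=[
    [-0.0647,-0.007,-0.0178],
    [-0.0647,-0.007,-0.0178],
    [-0.0647,-0.007,-0.0178],
    [-0.0647,-0.007,-0.0178],
    [-0.0647,-0.007,-0.0178],
    [-0.0647,-0.007,-0.0178],
    [-0.0647,-0.007,-0.0178],
    [-0.0647,-0.007,-0.0178],
    [-0.0647,-0.007,-0.0178],
    [-0.0647,-0.007,-0.0178],
    [-0.0647,-0.007,-0.0178],
    [-0.0647,-0.007,-0.0178],
  ],
  travel=[
    [-1,-1.75,0.26],
    [-1,-1.75,0.26],
    [-1,-1.75,0.26],
    [-1,-1.75,0.26],
    [-1,-1.75,0.26],
    [-1,-1.75,0.26],
    [-1,-1.75,0.26],
    [-1,-1.75,0.26],
    [-1,-1.75,0.26],
    [-1,-1.75,0.26],
    [-1,-1.75,0.26],
    [-1,-1.75,0.26],
  ],
  grip=[255,255,255,255,255,255,255,255,255,255,255,255],
)

```text
clock: 15.0
ee_pos: [559.9, 59.3, 293.6]
tcp_rot: [-179.9, -0.2, 168.1]
contact_force: [0.1, 0.5, -1.0]
finger_gap: 0.107
finger_force: 39.1
```

Run:
```python
from plan import *
s=manip.get_state();print(s["clock"],s["ee_pos"],s["tcp_rot"],s["joint_pos"])
rows([503,-250,275],down(183.1),12)
```

```text
15.0 [559.88409042  59.30438766 293.64013227] [-179.87529527   -0.2440874   168.1115206 ] [ 3.47907582e+00 -7.71757618e+00  9.11390288e+01 -5.59597125e-02
  9.68469522e+01 -7.46392516e+01]
12 rows twist [-0.0001, -0.0004, -0.0218] travel cm [0.247, -2.616, 0.159] T [-8.0, -314.0, 19.0] deg 15.0
```

Emit:
arm_command(
  twist=[
    [0,0,-0.0218],
    [0,0,-0.0218],
    [0,0,-0.0218],
    [0,0,-0.0218],
    [0,0,-0.0218],
    [0,0,-0.0218],
    [0,0,-0.0218],
    [0,0,-0.0218],
    [0,0,-0.0218],
    [0,0,-0.0218],
    [0,0,-0.0218],
    [0,0,-0.0218],
  ],
  travel=[
    [0.25,-2.6,0.1],
    [0.25,-2.6,0.1],
    [0.25,-2.6,0.1],
    [0.25,-2.6,0.1],
    [0.25,-2.6,0.1],
    [0.25,-2.6,0.1],
    [0.25,-2.6,0.1],
    [0.25,-2.6,0.1],
    [0.25,-2.6,0.1],
    [0.25,-2.6,0.1],
    [0.25,-2.6,0.1],
    [0.25,-2.6,0.1],
  ],
  grip=[255,255,255,255,255,255,255,255,255,255,255,255],
)

```text
clock: 16.0
ee_pos: [502.0, -248.2, 282.4]
tcp_rot: [-179.8, -0.4, -176.9]
contact_force: [0.1, -0.4, -0.1]
finger_gap: 0.111
finger_force: 39.1
```

Emit:
arm_command(
  twist=[
    [0,0,0],
    [0,0,0],
  ],
  travel=[
    [0,0,0],
    [0,0,0],
  ],
  grip=[255,255],
)

```text
clock: 16.17
ee_pos: [502.2, -247.9, 282.1]
tcp_rot: [-179.9, -0.5, -177.1]
contact_force: [-0.2, 0.3, -1.0]
finger_gap: 0.111
finger_force: 39.3
```

Run:
```python
from plan import *
s=manip.get_state();print(s["clock"],s["ee_pos"],s["tcp_rot"],s["joint_pos"])
c=optics.get_calibration("wrist");w=optics.snapshot("wrist");cv2.imwrite("pics/w8.png",w[:,:,::-1])
h=hsv(w)
for b in blobs(blue(w),6):
    x,y,ww,hh=cv2.boundingRect(b);P=onplane(c,b[:,0,:].mean(0)[None],13)[0]
    P1=onplane(c,[b[:,0][b[:,0,1].argmin()],b[:,0][b[:,0,1].argmax()]],13)
    print((x,y,ww,hh),cv2.contourArea(b),"mean",np.round(P,1),"top/bot",np.round(P1,1).tolist())
# expected pixel for the slot centre and ends
M=np.array(c["cam_to_world"])
def proj(p):
    q=np.linalg.inv(M)@np.r_[p,1];r,_=cv2.projectPoints(np.array([[q[0],-q[1],-q[2]]]),np.zeros(3),np.zeros(3),np.array([[c["fx"],0,c["cx"]],[0,c["fy"],c["cy"]],[0,0,1]]),np.array(c["dist"]));return r.ravel().round(1)
p,r=pose()
print("slot ends",proj([559,-307.3,13]),proj([447,-313.4,13]))
for sx in(-32,32): print("panel low edge",sx,proj(p+r.apply([sx,-5,103])),proj(p+r.apply([sx,5,103])))
```

```text
16.1667 [ 502.15100446 -247.87625477  282.10379977] [-179.86670575   -0.45823989 -177.07011304] [ -28.69898677   -8.02162861   92.46996134   -0.35566805   95.87183024
 -121.66480444]
(208, 116, 10, 82) 367.0 mean [ 496.8 -311.6   13. ] top/bot [[440.9, -319.0, 13.0], [561.7, -310.6, 13.0]]
slot ends [215.1 195.5] [211.9 120.6]
panel low edge -32 [250.9 224.1] [261.4 224.1]
panel low edge 32 [250.6 157.1] [261.9 157.1]
```

Run:
```python
from plan import *
c=optics.get_calibration("wrist");w=cv2.imread("pics/w8.png")[:,:,::-1].copy();m=blue(w)
for v in list(range(116,200,6))+[196,197]:
    xs_=np.where(m[v,195:235])[0]+195
    if len(xs_): 
        P=onplane(c,[[xs_.min()-.5,v],[xs_.max()+.5,v]],13);print(v,xs_.min(),xs_.max(),P[:,:2].round(1).tolist(),"mid",P.mean(0)[:2].round(1))
for v in(150,158,166,190,215,225): print(v,[tuple(int(k) for k in w[v,x]) for x in range(242,272,2)])
```

```text
116 208 216 [[441.4, -319.1], [440.7, -306.2]] mid [ 441.  -312.6]
122 209 216 [[449.7, -317.6], [449.1, -306.1]] mid [ 449.4 -311.8]
128 209 213 [[458.1, -317.5], [457.7, -310.3]] mid [ 457.9 -313.9]
134 209 214 [[466.6, -317.4], [466.2, -308.7]] mid [ 466.4 -313.1]
140 210 214 [[475.2, -315.9], [474.8, -308.6]] mid [ 475.  -312.3]
146 210 214 [[483.9, -315.8], [483.5, -308.5]] mid [ 483.7 -312.2]
152 210 214 [[492.8, -315.8], [492.4, -308.4]] mid [ 492.6 -312.1]
158 210 215 [[501.7, -315.7], [501.2, -306.8]] mid [ 501.5 -311.2]
164 211 215 [[510.7, -314.1], [510.3, -306.6]] mid [ 510.5 -310.4]
170 211 215 [[519.8, -314.0], [519.4, -306.5]] mid [ 519.6 -310.3]
176 211 216 [[529.1, -314.0], [528.6, -304.9]] mid [ 528.8 -309.4]
182 212 216 [[538.4, -312.3], [538.0, -304.7]] mid [ 538.2 -308.5]
188 212 216 [[547.9, -312.3], [547.5, -304.6]] mid [ 547.7 -308.4]
194 212 217 [[557.5, -312.2], [557.0, -302.9]] mid [ 557.2 -307.5]
196 213 217 [[560.6, -310.6], [560.2, -302.9]] mid [ 560.4 -306.7]
197 213 217 [[562.3, -310.6], [561.8, -302.8]] mid [ 562.  -306.7]
150 [(189, 159, 114), (157, 
[... 788 characters left out ...]
3, 104, 69), (121, 102, 69), (119, 98, 66), (124, 103, 69), (122, 101, 68), (125, 106, 70), (126, 106, 71), (126, 104, 71), (166, 138, 92), (208, 175, 116), (207, 173, 116), (205, 172, 115)]
215 [(224, 149, 97), (136, 117, 95), (230, 193, 128), (226, 193, 128), (225, 191, 129), (225, 192, 128), (224, 190, 126), (223, 189, 126), (222, 188, 125), (224, 189, 126), (224, 191, 128), (224, 191, 129), (194, 137, 85), (220, 150, 91), (219, 149, 90)]
225 [(207, 138, 84), (124, 106, 79), (228, 191, 126), (221, 186, 124), (222, 188, 126), (225, 192, 130), (226, 194, 130), (229, 198, 132), (230, 200, 133), (231, 201, 133), (231, 199, 134), (228, 194, 130), (199, 137, 84), (198, 135, 80), (197, 135, 81)]
```

Emit:
arm_command(
  twist=[
    [0,-0.004,-0.0035],
    [0,-0.004,-0.0035],
    [0,0,0],
    [0,0,0],
    [0,0,0],
    [0,0,0],
  ],
  travel=[
    [0.12,-1.7,0.9],
    [0.12,-1.7,0.9],
    [0,-1.7,0.9],
    [0,-0.95,0.9],
    [0,0,0],
    [0,0,0],
  ],
  grip=[255,255,255,255,255,255],
)

```text
clock: 16.72
ee_pos: [503.7, -307.5, 246.7]
tcp_rot: [-179.9, 0.0, -176.6]
contact_force: [-0.1, 0.1, -1.6]
finger_gap: 0.109
finger_force: 39.3
```

```bash
cat > rk.py <<'E'
from plan import *
import sys
s=manip.get_state();p,r=pose();print(s["clock"],s["ee_pos"],s["tcp_rot"],s["contact_force"])
c=optics.get_calibration("wrist");w=optics.snapshot("wrist");cv2.imwrite(f"pics/{sys.argv[1]}.png",w[:,:,::-1])
m=blue(w)
for b in blobs(m,4):
    x,y,ww,hh=cv2.boundingRect(b);q=b[:,0]
    print((x,y,ww,hh),"mean",onplane(c,[q.mean(0)],13)[0].round(1))
    for v in range(y,min(y+hh,y+10),2):
        k=q[q[:,1]==v][:,0];P=onplane(c,[[k.min()-.5,v],[k.max()+.5,v]],13);print(v,P[:,:2].round(1).tolist()) if len(k)>1 else 0
# dark near side of panel, its left/right borders per row by gradient of grey along the row
g=cv2.GaussianBlur(cv2.cvtColor(w,cv2.COLOR_RGB2GRAY),(0,0),0.8).astype(float)
for v in range(146,216,6): print(v,"grey",g[v,240:272].round().astype(int).tolist())
M=np.array(c["cam_to_world"])
def proj(P):
    q=np.linalg.inv(M)@np.r_[P,1];a,_=cv2.projectPoints(np.array([[q[0],-q[1],-q[2]]]),np.zeros(3),np.zeros(3),np.array([[c["fx"],0,c["cx"]],[0,c["fy"],c["cy"]],[0,0,1]]),np.array(c["dist"]));return a.ravel().round(1)
print("panel bottom near corners expected",proj(p+r.apply([32,-5,103])),proj(p+r.apply([32,5,103])))
for y in(-7,7): print("wall lip near end expected",proj([503-50,-309-2.9+y,46]))
E
python3 rk.py w9
```

```text
16.7167 [ 503.70184423 -307.49499226  246.68327209] [-1.79865396e+02  4.01012371e-02 -1.76584493e+02] [-0.05573569  0.10466664 -1.64576529]
(250, 116, 9, 40) mean [ 465.5 -311.8   13. ]
116 [[440.9, -319.2], [440.2, -307.5]]
118 [[443.4, -319.0], [442.7, -307.3]]
120 [[445.9, -318.9], [445.2, -307.2]]
122 [[448.5, -318.8], [447.7, -307.0]]
124 [[451.0, -318.6], [450.3, -306.8]]
146 grey [127, 130, 151, 191, 222, 236, 238, 224, 177, 111, 70, 59, 58, 59, 59, 59, 58, 60, 75, 109, 138, 156, 164, 164, 153, 134, 113, 105, 104, 105, 105, 105]
152 grey [119, 127, 155, 192, 222, 236, 239, 226, 180, 112, 70, 59, 58, 59, 59, 58, 58, 59, 73, 105, 136, 156, 164, 163, 153, 132, 107, 97, 97, 97, 97, 97]
158 grey [134, 134, 147, 185, 219, 235, 238, 228, 184, 124, 104, 108, 110, 111, 110, 110, 110, 109, 108, 112, 128, 150, 164, 163, 152, 131, 112, 109, 110, 111, 110, 110]
164 grey [130, 130, 143, 182, 218, 235, 238, 213, 149, 108, 103, 106, 106, 106, 105, 105, 104, 103, 102, 103, 111, 135, 158, 163, 152, 130, 109, 106, 108, 109, 109, 109]
170 grey [122, 124, 140, 178, 216, 235, 230, 188, 128, 103, 10
[... 740 characters left out ...]
0, 118, 149, 176, 144, 115, 110, 111, 111, 110]
200 grey [132, 133, 131, 121, 98, 96, 104, 106, 106, 106, 105, 105, 106, 106, 106, 106, 106, 107, 107, 108, 108, 109, 110, 113, 126, 140, 135, 128, 127, 128, 140, 163]
206 grey [146, 146, 133, 112, 132, 170, 193, 198, 198, 198, 198, 199, 199, 199, 200, 201, 202, 202, 203, 203, 203, 203, 203, 204, 204, 191, 158, 143, 142, 143, 143, 143]
212 grey [146, 148, 138, 119, 132, 168, 194, 201, 201, 201, 201, 202, 201, 201, 201, 201, 201, 201, 200, 200, 199, 199, 198, 198, 197, 188, 166, 155, 152, 151, 150, 150]
panel bottom near corners expected [249.7 156.7] [261.  156.7]
wall lip near end expected [248.6 127.2]
wall lip near end expected [260.3 127.9]
```

Row profile: slot centred at u≈253.8 between the wall tops, panel bottom at u≈254.5, so a 0.8 mm shift is needed. Descending to just above the wall tops.

Emit:
arm_command(
  twist=[
    [0,0,0],
    [0,0,0],
    [0,0,0],
    [0,0,0],
    [0,0,0],
    [0,0,0],
    [0,0,0],
  ],
  travel=[
    [0,-0.08,2],
    [0,0,2.5],
    [0,0,2],
    [0,0,1],
    [0,0,0.5],
    [0,0,0],
    [0,0,0],
  ],
  grip=[255,255,255,255,255,255,255],
)

```text
clock: 17.35
ee_pos: [504.4, -308.8, 168.8]
tcp_rot: [-179.8, 0.2, -176.5]
contact_force: [-0.0, -0.2, -0.4]
finger_gap: 0.11
finger_force: 39.3
```

```bash
python3 rk.py w10 | grep -v "^1[89].*grey"
python3 - <<'E'
import cv2
g=cv2.cvtColor(cv2.imread("pics/w10.png"),cv2.COLOR_BGR2GRAY)
for v in range(122,160,4): print(v,g[v,240:272].tolist())
E
```

```text
17.35 [ 504.42012943 -308.79131372  168.80240486] [-1.79756064e+02  1.72303707e-01 -1.76540791e+02] [-0.03330988 -0.22563245 -0.37288421]
(250, 116, 12, 40) mean [ 459.1 -312.2   13. ]
116 [[439.9, -319.4], [439.1, -307.0]]
118 [[441.9, -319.3], [441.1, -306.9]]
120 [[443.9, -319.1], [443.1, -306.7]]
122 [[445.9, -319.0], [445.1, -306.6]]
124 [[447.9, -318.9], [447.1, -306.5]]
146 grey [151, 189, 218, 231, 237, 239, 234, 211, 156, 103, 70, 59, 58, 59, 59, 59, 60, 63, 68, 71, 79, 94, 109, 133, 167, 202, 225, 236, 236, 226, 200, 154]
152 grey [148, 186, 216, 231, 236, 238, 234, 211, 158, 104, 71, 60, 58, 59, 59, 59, 59, 59, 61, 66, 75, 92, 108, 129, 149, 160, 164, 163, 156, 143, 124, 105]
158 grey [140, 154, 161, 162, 160, 178, 216, 213, 163, 112, 102, 107, 108, 109, 110, 110, 110, 110, 110, 112, 114, 109, 111, 131, 151, 162, 165, 163, 155, 142, 123, 106]
164 grey [138, 153, 162, 163, 161, 178, 216, 203, 138, 104, 103, 106, 106, 104, 103, 102, 101, 99, 98, 100, 107, 111, 107, 128, 151, 162, 165, 162, 155, 140, 120, 102]
170 grey [140, 152, 161, 163, 163, 180, 207, 179, 123, 101, 100, 1
[... 1787 characters left out ...]
 57, 71, 74, 70, 70, 73, 102, 103, 134, 164, 205, 227, 235, 239, 240, 237, 163]
146 [145, 195, 224, 233, 238, 240, 238, 229, 150, 95, 62, 56, 56, 58, 58, 60, 61, 60, 73, 70, 72, 100, 102, 128, 166, 208, 229, 237, 242, 243, 240, 159]
150 [139, 192, 222, 234, 238, 239, 238, 231, 152, 97, 62, 53, 59, 59, 59, 58, 60, 59, 57, 58, 75, 101, 102, 131, 151, 161, 163, 162, 157, 143, 128, 100]
154 [140, 193, 224, 235, 239, 241, 238, 231, 166, 93, 58, 54, 54, 57, 56, 57, 54, 57, 58, 53, 55, 88, 101, 132, 154, 164, 168, 165, 158, 146, 126, 100]
158 [139, 156, 164, 165, 155, 157, 240, 231, 167, 84, 101, 109, 107, 109, 110, 109, 109, 109, 111, 110, 121, 111, 101, 133, 155, 164, 167, 164, 158, 145, 124, 98]
```

Slot centre is at u≈255.6 and the panel at 254.8, so shifting 0.7 mm back and entering the slot.

Emit:
arm_command(
  twist=[
    [0,-0.002,0],
    [0,0,0],
    [0,0,0],
    [0,0,0],
    [0,0,0],
    [0,0,0],
    [0,0,0],
    [0,0,0],
  ],
  travel=[
    [0,0.07,0],
    [0,0,0.5],
    [0,0,0.5],
    [0,0,0.5],
    [0,0,0.5],
    [0,0,0.5],
    [0,0,0],
    [0,0,0],
  ],
  grip=[255,255,255,255,255,255,255,255],
)

```text
clock: 18.07
ee_pos: [503.9, -308.1, 142.0]
tcp_rot: [-179.8, 0.2, -176.6]
contact_force: [-0.4, 0.3, -0.3]
finger_gap: 0.104
finger_force: 39.3
```

Emit:
arm_command(
  twist=[
    [0,0,0],
    [0,0,0],
    [0,0,0],
    [0,0,0],
    [0,0,0],
    [0,0,0],
  ],
  travel=[
    [0,0,0.4],
    [0,0,0.4],
    [0,0,0.4],
    [0,0,0.3],
    [0,0,0],
    [0,0,0],
  ],
  grip=[255,255,255,255,255,255],
)

```text
clock: 18.57
ee_pos: [504.0, -308.2, 127.3]
tcp_rot: [-179.8, 0.2, -176.6]
contact_force: [-0.3, 0.1, -1.9]
finger_gap: 0.111
finger_force: 39.3
```

No contact so far. Bottom is at about 24 mm, so creeping down to the floor.

Emit:
arm_command(
  twist=[
    [0,0,0],
    [0,0,0],
    [0,0,0],
    [0,0,0],
    [0,0,0],
    [0,0,0],
    [0,0,0],
  ],
  travel=[
    [0,0,0.2],
    [0,0,0.2],
    [0,0,0.2],
    [0,0,0.15],
    [0,0,0.1],
    [0,0,0],
    [0,0,0],
  ],
  grip=[255,255,255,255,255,255,255],
)

```text
clock: 19.15
ee_pos: [504.1, -308.3, 118.9]
tcp_rot: [-179.8, 0.2, -176.6]
contact_force: [-0.8, 0.1, -0.9]
finger_gap: 0.109
finger_force: 39.3
```

Emit:
arm_command(
  twist=[
    [0,0,0],
    [0,0,0],
    [0,0,0],
    [0,0,0],
    [0,0,0],
  ],
  travel=[
    [0,0,0.1],
    [0,0,0.1],
    [0,0,0.1],
    [0,0,0],
    [0,0,0],
  ],
  grip=[255,255,255,255,255],
)

```text
clock: 19.57
ee_pos: [504.1, -308.3, 115.9]
tcp_rot: [-179.8, 0.2, -176.6]
contact_force: [-0.2, -0.6, -0.8]
finger_gap: 0.108
finger_force: 39.3
```

Emit:
arm_command(
  twist=[
    [0,0,0],
    [0,0,0],
    [0,0,0],
    [0,0,0],
  ],
  travel=[
    [0,0,0.08],
    [0,0,0.08],
    [0,0,0],
    [0,0,0],
  ],
  grip=[255,255,255,255],
)

```text
clock: 19.9
ee_pos: [504.5, -308.4, 115.3]
tcp_rot: [-179.8, 0.3, -176.6]
contact_force: [-0.7, 1.0, 5.7]
finger_gap: 0.109
finger_force: 40.5
```

Emit:
arm_command(
  twist=[
    [0,0,0],
    [0,0,0],
    [0,0,0],
    [0,0,0],
  ],
  travel=[
    [0,0,0.05],
    [0,0,0.05],
    [0,0,0],
    [0,0,0],
  ],
  grip=[255,255,255,255],
)

```text
clock: 20.23
ee_pos: [504.6, -308.6, 115.3]
tcp_rot: [-179.7, 0.3, -176.6]
contact_force: [-3.6, 2.2, 14.7]
finger_gap: 0.11
finger_force: 41.7
```

Floor contact at the expected height (115.3 mm TCP). Relaxing the push slightly, opening, then withdrawing straight up.

Emit:
arm_command(
  twist=[
    [0,0,0],
    [0,0,0],
    [0,0,0],
    [0,0,0],
    [0,0,0],
    [0,0,0],
    [0,0,0],
    [0,0,0],
    [0,0,0],
    [0,0,0],
  ],
  travel=[
    [0,0,-0.08],
    [0,0,0],
    [0,0,0],
    [0,0,0],
    [0,0,0],
    [0,0,0],
    [0,0,0],
    [0,0,0],
    [0,0,0],
    [0,0,0],
  ],
  grip=[255,225,215,205,195,185,170,150,130,130],
  grip_force=20,
)

```text
clock: 21.07
ee_pos: [504.2, -308.3, 114.2]
tcp_rot: [-179.8, 0.2, -176.6]
contact_force: [0.2, -0.1, -0.4]
finger_gap: 0.492
finger_force: 0.0
```

Emit:
arm_command(
  twist=[
    [0,0,0],
    [0,0,0],
    [0,0,0],
    [0,0,0],
    [0,0,0],
    [0,0,0],
    [0,0,0],
    [0,0,0],
  ],
  travel=[
    [0,0,-0.5],
    [0,0,-1],
    [0,0,-2],
    [0,0,-3],
    [0,0,-3],
    [0,0,-3],
    [0,0,-3],
    [0,0,0],
  ],
  grip=[130,130,130,130,130,130,130,130],
)

```text
clock: 21.73
ee_pos: [504.5, -308.4, 277.1]
tcp_rot: [-179.5, 0.6, -176.5]
contact_force: [-0.3, -0.7, 0.9]
finger_gap: 0.488
finger_force: 0.0
```

Run:
```python
from plan import *
s=manip.get_state();print(s["clock"],s["ee_pos"],s["contact_force"],s["finger_gap"])
w=optics.snapshot("wrist");c=optics.get_calibration("wrist");cv2.imwrite("pics/w11.png",w[:,:,::-1])
sc=optics.snapshot("scene");cv2.imwrite("pics/s11.png",sc[:,:,::-1]);C=optics.get_calibration("scene")
s0=cv2.imread("pics/scene0.png")[:,:,::-1].copy()
for n_,im,cc in(("wrist",w,c),("scene",sc,C)):
  for b in blobs(blue(im),20):
    x,y,ww,hh=cv2.boundingRect(b)
    if n_=="wrist" or x<230: print(n_,(x,y,ww,hh),cv2.contourArea(b))
M=np.array(C["cam_to_world"])
def proj(P):
    q=np.linalg.inv(M)@np.r_[P,1];a,_=cv2.projectPoints(np.array([[q[0],-q[1],-q[2]]]),np.zeros(3),np.zeros(3),np.array([[C["fx"],0,C["cx"]],[0,C["fy"],C["cy"]],[0,0,1]]),np.array(C["dist"]));return a.ravel().round(1)
for x in(472,536): print("expected scene top",x,proj([x,-309,142]),"bottom",proj([x,-309,12]))
# wooden top edge in wrist image: bright rows in the column
g=cv2.cvtColor(w,cv2.COLOR_RGB2GRAY)
for v in range(150,235,8): print(v,g[v,236:276].tolist()[::2])
def yg(im):
  h=hsv(im);return {"green":cv2.inRange(h,(45,80,40),(85,255,255)),"yellow":cv2.inRange(h,(20,170,100),(34,255,255))}
for im in(s0,sc): print({k:[(cv2.boundingRect(b)) for b in blobs(m[150:250,95:200].copy(),6)] for k,m in yg(im).items()})
```

```text
21.7333 [ 504.46784472 -308.39744707  277.0951638 ] [-0.32816232 -0.70756142  0.86503766] 0.48793014397535334
wrist (382, 378, 21, 6) 72.0
wrist (359, 348, 14, 16) 89.0
wrist (252, 112, 9, 27) 185.0
expected scene top 472 [129.7 164.2] bottom [145.4 199. ]
expected scene top 536 [128.1 189. ] bottom [144.8 222.2]
150 [106, 131, 131, 131, 131, 162, 160, 104, 204, 200, 203, 207, 213, 115, 139, 136, 111, 111, 113, 112]
158 [108, 131, 130, 130, 130, 160, 162, 111, 200, 196, 200, 206, 224, 114, 136, 120, 108, 108, 109, 106]
166 [112, 114, 140, 137, 136, 160, 162, 116, 196, 188, 192, 198, 214, 118, 137, 117, 113, 116, 116, 115]
174 [113, 111, 111, 112, 137, 157, 163, 114, 194, 191, 196, 198, 203, 119, 136, 114, 110, 114, 111, 111]
182 [115, 115, 114, 113, 111, 158, 163, 115, 201, 198, 199, 199, 186, 146, 226, 234, 107, 113, 113, 113]
190 [108, 106, 110, 106, 103, 183, 240, 221, 181, 188, 190, 169, 164, 156, 226, 233, 103, 105, 113, 113]
198 [145, 145, 143, 141, 142, 142, 144, 141, 165, 160, 164, 168, 159, 141, 141, 140, 142, 142, 143, 145]
206 [141, 141, 142, 143, 144, 145, 146, 161, 171, 179, 177, 169, 166, 150, 171, 172, 153, 153, 152, 151]
214 [149, 149, 151, 135, 135, 135, 134, 154, 154, 155, 157, 156, 156, 159, 157, 158, 157, 159, 141, 141]
222 [158, 156, 157, 154, 156, 158, 155, 155, 156, 155, 155, 157, 158, 158, 158, 159, 158, 158, 159, 160]
230 [146, 147, 147, 148, 148, 150, 149, 150, 152, 149, 151, 150, 151, 151, 151, 151, 150, 151, 152, 152]
{'green': [], 'yellow': [(17, 41, 8, 21), (90, 0, 3, 6)]}
{'green': [], 'yellow': [(22, 41, 3, 8), (17, 32, 5, 7), (90, 0, 3, 6)]}
```

Run:
```python
from plan import *
c=optics.get_calibration("wrist");w=cv2.imread("pics/w11.png")
g=cv2.cvtColor(w,cv2.COLOR_BGR2GRAY).astype(int)
print([(v,g[v,256]) for v in range(132,204,2)])
print(onplane(c,[[251.5,150],[260.5,150],[256,146],[251.5,180],[260.5,180],[256,192]],142).round(1).tolist())
h=cv2.cvtColor(w,cv2.COLOR_BGR2HSV)
for k,lo,hi in(("green",(40,80,40),(90,255,255)),("yellow",(18,170,90),(34,255,255))):
    for b in blobs(cv2.inRange(h,lo,hi),25):
        r=cv2.boundingRect(b);print(k,r,onplane(c,[[r[0]+r[2]/2,r[1]+r[3]/2]],90)[0].round()) if 80<r[1]<300 else 0
```

```text
[(132, np.int64(62)), (134, np.int64(57)), (136, np.int64(77)), (138, np.int64(109)), (140, np.int64(103)), (142, np.int64(103)), (144, np.int64(108)), (146, np.int64(105)), (148, np.int64(106)), (150, np.int64(203)), (152, np.int64(204)), (154, np.int64(198)), (156, np.int64(197)), (158, np.int64(200)), (160, np.int64(207)), (162, np.int64(200)), (164, np.int64(189)), (166, np.int64(192)), (168, np.int64(202)), (170, np.int64(194)), (172, np.int64(190)), (174, np.int64(196)), (176, np.int64(196)), (178, np.int64(196)), (180, np.int64(197)), (182, np.int64(199)), (184, np.int64(193)), (186, np.int64(180)), (188, np.int64(186)), (190, np.int64(190)), (192, np.int64(159)), (194, np.int64(161)), (196, np.int64(162)), (198, np.int64(164)), (200, np.int64(167)), (202, np.int64(163))]
[[470.7, -314.3, 142.0], [470.2, -305.6, 142.0], [466.6, -310.2, 142.0], [500.8, -312.6, 142.0], [500.2, -303.6, 142.0], [513.1, -307.3, 142.0]]
green (292, 132, 8, 49) [ 483. -263.   90.]
yellow (295, 140, 4, 34) [ 483. -261.   90.]
yellow (212, 134, 8, 27) [ 478. -356.   90.]
```

The panel's top edge starts at x≈470 at height 142 mm, centred on the slot line (y≈−310). It stands upright within the slot's length, and the green and yellow panels are still in place.

```bash
python3 -c "
from workcell import manip
print(manip.finish_job())"
```

```text
the job is handed in; nothing more can be done
None
```

The blue panel is standing on its short end, all the way down in the blue-felt slot, released with the gripper well clear, and the job was handed in at about 22 s.

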